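Rinsed cup onto the bench dryer

ROBOT

A 6-joint arm with a two-finger parallel gripper is mounted at the origin on the work surface. World frame = base frame: x ahead of the robot, y to its left, z up, the work surface at z = 0. Lengths are in m, angles in rad, forces in N, time in s.
With the tool pointing down it reaches from about 0.375 to 0.975 m from the base axis. Payload 3.8 kg.
Tool frame: the origin (TCP) lies at the very end of the fingers, on their centre line; the grasp point (between the pads) lies 19 mm behind it; z points along the fingers, y is the line along which they close (so a half turn about z gives the same grasp; the last joint's range is limited). The gripper opens to 85 mm and grips with 20 to 120 N. Pads are 22 mm wide; open, the fingers measure 114 mm over their backs; the gripper's body (76 mm by 85 mm) begins 54 mm behind the grasp point. The pads swing forward as they close: fully open they stand 13 mm farther back than shut.
Start: joints at [-1.321, 0.264, 1.604, -0, 1.274, -0.037], TCP at [0.191, -0.647, 0.231] pointing down, gripper open.
Joint ranges: [-2.63, 2.63], [-0.94, 2.18], [0.31, 2.57], [-1.31, 4.45], [0, 2.66], [-2.55, 2.55]. Speed limits (rad/s): [2.57, 2.57, 3.14, 3.14, 3.14, 3.14].

INTERFACE

Orientations are given as a rotation vector (axis times angle).
In Python, from workcell import monitor, viewer, job gives the robot as it stands. The module is installed in compiled form; this text tells all that it offers.
- The arm moves only by the tool step_arm, never from a script. Its argument "series" is one flat list of numbers, 4 for each row, row after row: the shift along the tool's x, y, z in m, then the turn about the tool's z in rad. A call has 1 to 8 rows; each row is the pose to reach, as a shift and turn from the pose commanded when the call began, along the tool's axes at that moment; what a row does not reach only later rows make up. A row lasts 1/8 s, in which the tool goes at most 62.5 mm and 10.7 degrees, less where a joint would pass 70% of its speed; a pose out of reach is approached as far as the arm can. A call with a gripper value outside its range is refused whole. "gripper" is the opening, from 0 (shut) to 1 (fully open), set as the call begins (left out, the last holds). The fingers move at their own pace and stop on an object; "newtons" is the grip in N (left out, the last holds). Time passes only in rows, so rows that repeat a pose let the fingers close. It gives the time, the measured TCP pose, the force, the opening and the grip force at its end, in the units of the state.
- monitor.read_state(): the state, without advancing time (a new reading comes with each control period).
- viewer.read_camera(name): name is "side" or "top" or "wrist"; returns a dict with "image" (384x512x3 uint8, red, green, blue), "intrinsics" (3x3 intrinsics, pixels), "T" (4x4, takes a point from camera to world coordinates); the wrist camera has in their place "hand_eye" (4x4, takes a point from camera to tool coordinates, whose origin is the TCP and whose axes are the flange's). Camera axes: x right, y up, looking along -z (the intrinsics and any distortion apply to the point x, -y, -z); pixel columns grow to the right and rows downward; lengths in m; the calibration is good to about 2 mm. A picture is of the moment at which its call begins: read the wrist's pose just before it. There is no depth.
- job.finish_job(): hands the job in; it is judged then, once.
Trained networks look in a picture, given as the dict that the camera call returned (one of the last four; its "shot" number tells which), for a name from the list of things; names that differ only in an ending like _2 or _b are one class to them, and where a whole thing is asked for, a point or a joint stands for the part that bears it (a point fixed in the world has none). Each returns a list of dicts, best first, with "score" (0 to 1); they miss things now and then, are a little off and sometimes report something else, mostly with a low value. They report only what shows in the picture. A call takes as long as a camera call. They do not tell look-alikes from the thing itself.
- viewer.boxes_of(picture, label): "extent" ([centre column, centre row, width, height] in pixels, round what is visible of it).
- viewer.spot_point(picture, label): "point" ([column, row] in pixels: a listed point, or the origin of a listed thing).
The state is a dict: "time": time; "q": joint angles; "joint_vel": joint speeds; "joint_torque": joint torques, N m; "tool_pos": TCP position; "tcp_rot": TCP orientation; "wrist_force": force on the tool from outside, world axes, zero at the start; "torque": the same for the moment, N m; "width": opening from 0.0 (shut) to 1.0 (fully open); "grip_force": force on a finger pad.
Only numpy, scipy, OpenCV 4.12 (cv2) and the standard library are available. Lean on these libraries where they do the work, as an engineer would, in place of code of your own. Each camera call takes 0.05 s, during which the arm holds its last target. There are 200 camera calls.

TASK

The bench dryer has been left running: slide its flush switch off, then put the steel rinsing cup upside down over the dryer's upright peg so that its rim sits flat on the deck (set it down, do not drop or ram it), let go, and only then slide the switch fully back on. Leave everything else on the bench where it is.

Things in the scene. Friction and masses are not known exactly. Their poses are not given: they have to be found in the camera images.
- cup: rinsing cup: plain straight steel cup, outside diameter 54 mm, inside 48 mm (wall 3 mm), 90 mm tall, bottom 5 mm thick, about 0.15 kg (varies), open at one end. Starts upright on the bench, mouth up. Origin: centre of the outside of its closed bottom; +z runs along its axis towards the mouth (so z points down when the cup is upside down).
- cup_rim (a point): centre of the cup's mouth, in the rim plane, 90 mm along +z from the cup's origin
- dryer: bench dryer: low grey metal casing fixed to the bench, 230 mm (its x) by 120 mm (its y), flat deck 50 mm above the bench. Origin: centre of its underside. The upright steel peg stands on the deck at x = +70 mm, y = 0; the slide switch lies in the deck at x = -75 mm, at the end nearer the robot. It may be turned by some 20 degrees and stand on either side of the bench.
- peg_foot (a point): foot of the drying peg, at deck height; the peg is 22 mm in diameter, 60 mm tall with a tapered top, so the cup goes over it with 13 mm to spare all round and its rim rests on the deck
- switch (a joint): slide switch, travel 16 mm across the dryer (along the dryer's y): 0 = on, at the dryer's +y end (left, seen from the robot), beside the small white dot on the deck; 0.016 m = off, at the -y end (right). A sprung detent holds it at either end: it takes about 4 N to push it past the middle, then it snaps over by itself.
- switch_ridge (a point): centre of the top of the switch's ridge, moves with it. The sliding plate is flush with the deck; the ridge stands 8.5 mm above the deck, is 34 mm long across the sliding direction (dryer's x) and 7 mm thick in the sliding direction (dryer's y). It is nudged sideways by its long faces.
- block: bystander, to be left alone: white plaster soldering block, 100 x 70 x 28 mm; origin at its underside
- pumice: bystander, to be left alone: round grey pumice stone, 58 mm across, 42 mm high; origin at its underside
- bangle: bystander, to be left alone: plain steel bangle lying flat, 68 mm across, 8 mm high; origin at its underside
- dish: bystander, to be left alone: shallow dark steel dish, 110 mm across, 18 mm high; origin at its underside
- hammer: bystander, to be left alone: hammer, 240 mm long, lying flat; origin at its underside
- file: bystander, to be left alone: flat file with a wooden handle, about 240 mm long, lying flat; origin at its underside
- jar: bystander, to be left alone: closed amber glass jar with a steel lid, 64 mm across, 75 mm high; origin at its underside
Not all that is in view belongs to the job. What is shaped like the cup but green is not meant.

How it is judged:
On the way, in this order (a step that is already met when the one before it is completed fails the run):
1. the switch is slid off (value of joint switch above 0.013 m), for 0.2 s.
2. the cup stands upside down over the peg, let go, the switch still off (horizontal distance between cup_rim and peg_foot below 0.018 m and z of cup_rim in the frame of peg_foot below 0.005 m and angle between cup's own z axis and vertical above 3 rad and value of joint switch above 0.013 m and contact force between the fingers and cup below 0.1 N and linear speed of cup below 0.03 m/s), for 0.2 s.
3. the switch is slid back on, the cup on its peg (horizontal distance between cup_rim and peg_foot below 0.018 m and z of cup_rim in the frame of peg_foot below 0.005 m and angle between cup's own z axis and vertical above 3 rad and value of joint switch below 0.003 m), for 0.2 s.
At the end, for the whole second after the job is handed in: the cup is at rest upside down over the peg (mouth centre within 18 mm of the peg's axis, rim within 5 mm of the deck, within 8 degrees of upright), the switch is on (within 3 mm of that end) (all of step 3 and linear speed of cup below 0.02 m/s and velocity of joint switch below 0.01 m/s); the robot touches nothing.
It fails at once if a bystander was moved by more than 30 mm (distance of any of block, pumice, bangle, dish, hammer, file, jar from where it was at the start of the episode above 0.03 m).
It fails at once if the cup was dropped over the peg (falling freely faster than 0.5 m/s, a drop of over 13 mm) (linear speed of cup above 0.5 m/s and horizontal distance between cup_rim and peg_foot below 0.06 m and contact force between the fingers and cup below 0.1 N).
It fails at once if the cup was rammed onto the dryer (over 60 N) (contact force between cup and dryer above 60 N).
It also fails if it takes over 72 s, if anything falls off the work surface, if the arm or the gripper's body presses on something with over 40 N, if the wrist force passes 120 N, or if a joint passes its speed limit or range.

## Working session

There is one attempt and no reset: what is moved stays moved. The work goes in short steps, Python scripts to look and compute and a tool call to move; the robot and the scene stay as the last step left them, time stands still between calls to the robot, and variables do not carry over. Pictures are saved under pics/ and viewed, at most 10 in all, crops included, and the job is handed in when it is done.

Besides the shell and the picture viewer there is one more tool, called after "Request:" in YAML: its name, and indented under it one key for each argument. step_arm: Moves the arm, as the interface text tells. Its arguments: {"type":"object","properties":{"series":{"type":"array"},"gripper":{"type":"number"},"newtons":{"type":"number"}},"required":["series"]}

```bash
mkdir -p pics; cat > h.py <<'E'
import numpy as np, cv2
from workcell import monitor, viewer, job
from scipy.spatial.transform import Rotation as R
def cam(n):
    s=monitor.read_state(); p=viewer.read_camera(n)
    if n=="wrist":
        T=np.eye(4);T[:3,:3]=R.from_rotvec(s["tcp_rot"]).as_matrix();T[:3,3]=s["tool_pos"]
        p["W"]=T@np.array(p["hand_eye"])
    else: p["W"]=np.array(p["T"])
    return p
def ray(p,uv):
    K=np.array(p["intrinsics"]); d=np.linalg.solve(K,[uv[0],uv[1],1.]); d=np.array([d[0],-d[1],-d[2]])
    return p["W"][:3,3],p["W"][:3,:3]@d
def onz(p,uv,z):
    o,d=ray(p,uv); return (o+d*(z-o[2])/d[2]).round(4)
def pix(p,X):
    K=np.array(p["intrinsics"]); c=np.linalg.inv(p["W"])@np.append(X,1); v=K@np.array([c[0],-c[1],-c[2]]); return (v[:2]/v[2]).round(1)
def save(p,n,crop=None,s=1):
    im=cv2.cvtColor(p["image"],cv2.COLOR_RGB2BGR)
    if crop: im=im[crop[1]:crop[3],crop[0]:crop[2]]
    cv2.imwrite("pics/"+n,cv2.resize(im,None,fx=s,fy=s,interpolation=cv2.INTER_CUBIC))
E
python3 - <<'E'
from h import *
s=monitor.read_state(); print({k:np.round(v,3) for k,v in s.items()})
t=cam("top"); d=cam("side")
print([k for k in t], t["intrinsics"], t["W"].round(3), d["W"].round(3))
both=np.hstack([t["image"],d["image"]])
im=np.vstack([t["image"],d["image"]]); cv2.imwrite("pics/a.png",cv2.cvtColor(cv2.resize(im,(400,600)) if 0 else cv2.resize(both,(800,300)),cv2.COLOR_RGB2BGR))
save(t,"top.png",None,1.5)
Z=dict(cup=0,dryer=0,block=0,pumice=0,bangle=0,dish=0,hammer=0,file=0,jar=0,switch_ridge=.0585,peg_foot=.05,cup_rim=.09)
for n,z in Z.items():
    for nm,p in(("top",t),("side",d)):
        for r in viewer.spot_point(p,n)[:3]:
            if r["score"]>.2: print(n,nm,round(r["score"],2),np.round(r["point"]),onz(p,r["point"],z))
E
```

```text
{'time': np.float64(0.0), 'q': array([-1.321,  0.265,  1.605,  0.   ,  1.274, -0.037]), 'joint_vel': array([ 0.002, -0.   , -0.001,  0.001, -0.001,  0.   ]), 'joint_torque': array([-1.0000e-03, -5.1512e+01, -3.6731e+01, -0.0000e+00,  1.3000e-02,
        0.0000e+00]), 'tool_pos': array([ 0.191, -0.647,  0.23 ]), 'tcp_rot': array([-3.107, -0.449,  0.   ]), 'wrist_force': array([-0.494, -0.3  , -0.019]), 'torque': array([-0.01 ,  0.033,  0.002]), 'grip_force': np.float64(0.0), 'width': np.float64(0.997)}
['image', 'intrinsics', 'T', 'shot', 'W'] [[390.73507226   0.         257.11313663]
 [  0.         390.73507226 193.95942129]
 [  0.           0.           1.        ]] [[-0.024  0.982 -0.19   0.363]
 [-1.    -0.026 -0.009  0.003]
 [-0.014  0.19   0.982  1.26 ]
 [ 0.     0.     0.     1.   ]] [[ 0.968  0.148 -0.203  0.375]
 [-0.251  0.557 -0.791 -0.848]
 [-0.004  0.817  0.577  0.706]
 [ 0.     0.     0.     1.   ]]
cup top 0.67 [172. 195.] [0.6093 0.2935 0.    ]
cup top 0.62 [204. 217.] [0.5349 0.1898 0.    ]
cup side 0.71 [221. 188.] [0.5347 0.1839 0.    ]
dryer top 0.72 [324. 214.] [ 
[... 814 characters left out ...]
.8 [168. 168.] [0.7031 0.3085 0.    ]
jar side 0.94 [258. 162.] [0.6948 0.316  0.    ]
switch_ridge top 0.7 [336. 236.] [ 0.4587 -0.2227  0.0585]
switch_ridge side 0.47 [219. 261.] [ 0.4612 -0.1969  0.0585]
peg_foot top 0.68 [319. 188.] [ 0.6102 -0.1814  0.05  ]
peg_foot top 0.61 [263. 246.] [4.329e-01 2.000e-04 5.000e-02]
peg_foot side 0.8 [272. 250.] [ 0.5941 -0.1854  0.05  ]
peg_foot side 0.42 [220. 261.] [ 0.4634 -0.189   0.05  ]
cup_rim top 0.85 [201. 211.] [0.5408 0.1844 0.09  ]
cup_rim top 0.78 [162. 192.] [0.6019 0.3055 0.09  ]
cup_rim side 0.97 [225. 167.] [0.5472 0.1635 0.09  ]
cup_rim side 0.69 [231. 142.] [0.5987 0.3148 0.09  ]
cup_rim side 0.54 [221. 189.] [0.5127 0.0455 0.09  ]
```

View pics/top.png

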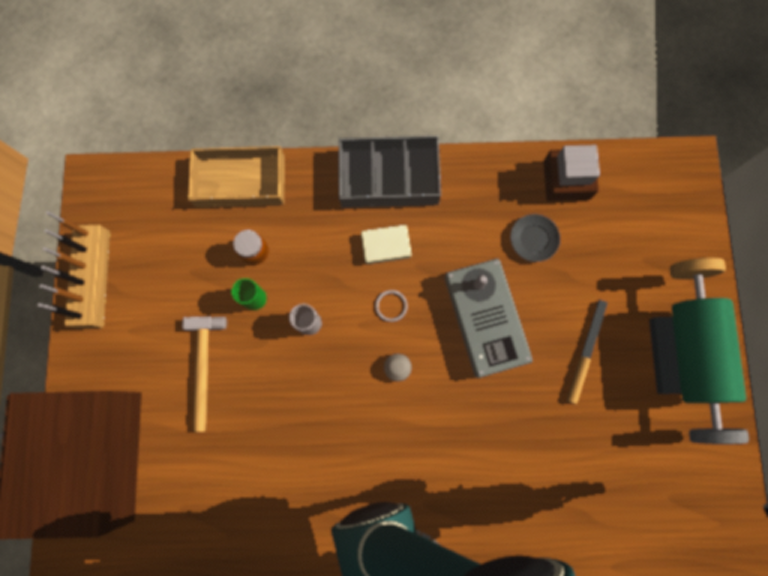

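View pics/a.png

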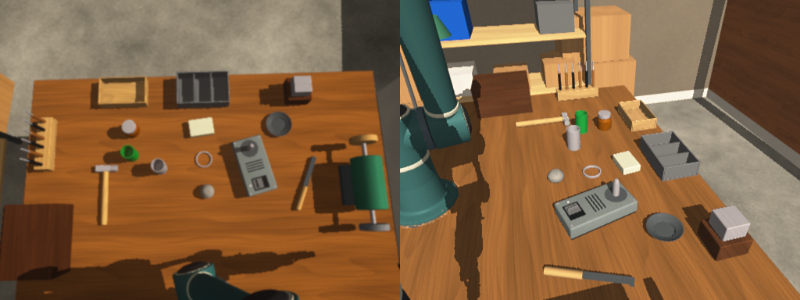

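The top view shows the plain grey steel cup at about (203,212) px and the green lookalike at (165,196); the amber jar is at (166,163). By the description I take the grey one, at about (0.537, 0.187). The dryer is at about (0.533, -0.199), yaw about 14°. The tool is already almost aligned with the dryer, so I go over the switch first.

Request:
step_arm:
  series: [0.045,-0.04,-0.005,0,0.09,-0.08,-0.01,0,0.135,-0.12,-0.015,0,0.18,-0.16,-0.02,0,0.225,-0.2,-0.025,0,0.27,-0.24,-0.03,0,0.315,-0.28,-0.03,0,0.36,-0.32,-0.03,0]
  gripper: 0

```text
time: 2.3
tool_pos: [0.4466, -0.237, 0.2619]
tcp_rot: [3.108, 0.448, 0.002]
wrist_force: [-0.1, -0.2, -0.6]
width: -0.002
grip_force: 0.0
```

```bash
cat >> h.py <<'E'
def pose():
    s=monitor.read_state(); M=R.from_rotvec(s["tcp_rot"]).as_matrix(); return s,np.array(s["tool_pos"]),M
def say():
    s,p,M=pose(); print("t",round(float(s["time"]),2),"pos",p.round(4),"yaw",round(float(np.arctan2(M[1,0],M[0,0])),4),"F",np.round(s["wrist_force"],1),"w",round(float(s["width"]),3),"g",round(float(s["grip_force"]),1),"q",np.round(s["q"],2))
def to(X): s,p,M=pose(); return (M.T@(np.array(X)-p)).round(4)
E
python3 - <<'E'
from h import *
say(); w=cam("wrist"); save(w,"w1.png",None,1.0); print(np.array(w["hand_eye"]).round(3))
for n,z in dict(switch_ridge=.0585,peg_foot=.05,dryer=0).items():
    for r in viewer.spot_point(w,n)[:2]: print(n,round(r["score"],2),np.round(r["point"]),onz(w,r["point"],z))
E
```

```text
t 2.3 pos [ 0.4466 -0.237   0.2619] yaw 0.2866 F [-0.1 -0.2 -0.6] w -0.002 g 0.0 q [-0.54 -0.08  1.92 -0.    1.3   0.75]
[[-0.     0.946  0.324  0.082]
 [ 1.     0.     0.001  0.   ]
 [ 0.001  0.324 -0.946 -0.142]
 [ 0.     0.     0.     1.   ]]
switch_ridge 0.93 [229. 137.] [ 0.4603 -0.2074  0.0585]
dryer 0.67 [245.  59.] [ 0.5375 -0.2007  0.    ]
```

View pics/w1.png

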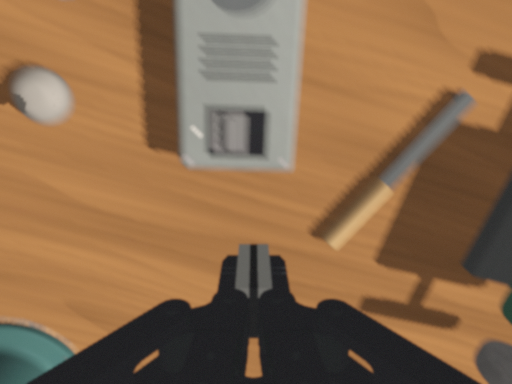

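```bash
python3 - <<'E'
from h import *
w=cam("wrist"); g=cv2.cvtColor(w["image"],cv2.COLOR_RGB2GRAY)
for row in (20,50,80,110,140,155):
    e=np.abs(np.diff(cv2.GaussianBlur(g,(5,5),0)[row].astype(int)))
    l=165+np.argmax(e[165:200]); r=285+np.argmax(e[285:320]); print(row,l,r,onz(w,(l,row),.05),onz(w,(r,row),.05))
a=np.array([-75,8,58.5])/1000
P=onz(w,[229,137],.0585)[:2]
for yaw in (.23,.25,.27,.29):
    c,s=np.cos(yaw),np.sin(yaw); Rm=np.array([[c,-s],[s,c]]); o=P-Rm@a[:2]
    print(yaw,"origin",o.round(4),"peg",(o+Rm@[.07,0]).round(4),[pix(w,[*(o+Rm@[x,y]),.05]) for x,y in((-.115,.06),(-.115,-.06))])
E
```

```text
20 182 306 [ 0.5507 -0.1379  0.05  ] [ 0.5835 -0.248   0.05  ]
50 182 304 [ 0.5255 -0.1436  0.05  ] [ 0.5586 -0.2547  0.05  ]
80 183 302 [ 0.4993 -0.1505  0.05  ] [ 0.5324 -0.2618  0.05  ]
110 184 299 [ 0.4715 -0.1579  0.05  ] [ 0.5045 -0.2684  0.05  ]
140 184 297 [ 0.442  -0.1646  0.05  ] [ 0.4753 -0.2763  0.05  ]
155 185 296 [ 0.4268 -0.1691  0.05  ] [ 0.46   -0.2805  0.05  ]
0.23 origin [ 0.5346 -0.1991] peg [ 0.6028 -0.1831] [array([179.2, 170.2]), array([291.7, 176.7])]
0.25 origin [ 0.5344 -0.1976] peg [ 0.6023 -0.1803] [array([179.9, 171.2]), array([292.6, 175.5])]
0.27 origin [ 0.5342 -0.1961] peg [ 0.6017 -0.1774] [array([180.7, 172.1]), array([293.4, 174.3])]
0.29 origin [ 0.534  -0.1946] peg [ 0.601  -0.1746] [array([181.5, 173.1]), array([294.2, 173.1])]
```

Request:
step_arm:
  series: [0.022,-0.045,0.03,0.035,0.022,-0.045,0.08,0.035,0.022,-0.045,0.13,0.035,0.022,-0.045,0.17,0.035,0.022,-0.045,0.19,0.035,0.022,-0.045,0.204,0.035,0.022,-0.045,0.207,0.035,0.022,-0.045,0.207,0.035]

```text
time: 3.55
tool_pos: [0.4546, -0.19, 0.055]
tcp_rot: [3.116, 0.393, 0.002]
wrist_force: [-1.1, 1.4, -0.5]
width: -0.002
grip_force: 0.0
```

```bash
python3 - <<'E'
from h import *
say(); w=cam("wrist"); save(w,"w2.png",(128,96,512,384),1.3)
for r in viewer.spot_point(w,"switch_ridge")[:2]: print(round(r["score"],2),np.round(r["point"]),onz(w,r["point"],.0585))
E
```

```text
t 3.55 pos [ 0.4546 -0.19    0.055 ] yaw 0.251 F [-1.1  1.4 -0.5] w -0.002 g 0.0 q [-0.45  0.1   2.15 -0.    0.89  0.87]
0.9 [297. 263.] [ 0.4599 -0.2098  0.0585]
```

View pics/w2.png

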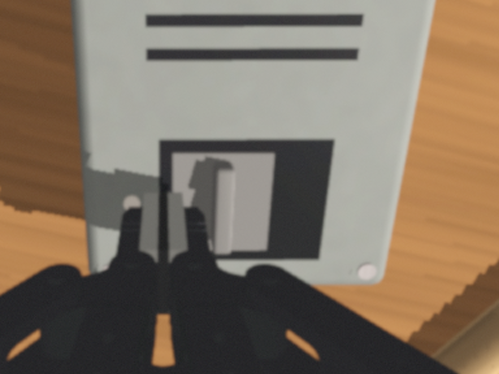

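Request:
step_arm:
  series: [0,0.004,0.001,0,0,0.008,0.001,0,0,0.012,0.001,0,0,0.016,0.001,0,0,0.019,0.001,0,0,0.021,0.001,0,0,0.021,0.001,0,0,0.01,-0.001,0]

```text
time: 4.65
tool_pos: [0.4566, -0.1992, 0.0553]
tcp_rot: [3.117, 0.393, -0.0]
wrist_force: [-0.5, -0.5, 0.2]
width: 0.003
grip_force: 0.0
```

```bash
python3 - <<'E'
from h import *
say(); w=cam("wrist"); save(w,"w3.png",(128,96,512,384),1.3)
for r in viewer.spot_point(w,"switch_ridge")[:2]: print(round(r["score"],2),np.round(r["point"]),onz(w,r["point"],.0585))
E
```

```text
t 4.65 pos [ 0.4566 -0.1992  0.0553] yaw 0.2508 F [-0.5 -0.5  0.2] w 0.003 g 0.0 q [-0.46  0.11  2.14 -0.    0.89  0.86]
0.61 [311. 259.] [ 0.4652 -0.2245  0.0585]
```

View pics/w3.png

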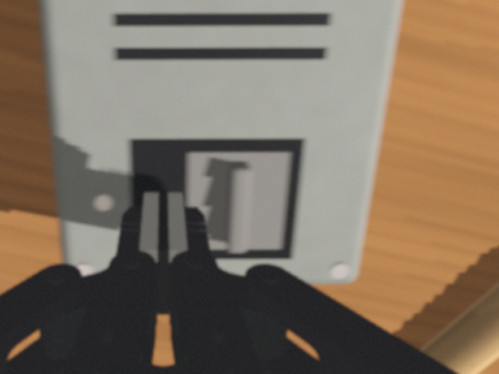

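The pictures show the fingers at crop (163,215) and the ridge at (225,205) before the push. Afterwards the plate sits against the right end of its slot (186 to 292 in 131 to 303), so the switch is off. Next I go to the cup for a close check.

Request:
step_arm:
  series: [0.0,0.0,-0.06,0,0.01,-0.03,-0.11,0,0.02,-0.09,-0.15,0,0.03,-0.15,-0.19,0,0.04,-0.21,-0.2,0,0.05,-0.27,-0.2,0,0.06,-0.32,-0.2,0,0.06,-0.35,-0.2,0]
  gripper: 1

```text
time: 5.75
tool_pos: [0.4268, 0.1578, 0.2557]
tcp_rot: [-3.116, -0.399, -0.002]
wrist_force: [0.7, 0.5, -0.0]
width: 1.0
grip_force: 0.0
```

```bash
python3 - <<'E'
from h import *
say(); w=cam("wrist"); save(w,"w4.png")
for n,z in dict(cup_rim=.09,cup=0).items():
    for r in viewer.spot_point(w,n)[:3]: print(n,round(r["score"],2),np.round(r["point"]),onz(w,r["point"],z),to(onz(w,r["point"],z)))
E
```

```text
t 5.75 pos [0.4268 0.1578 0.2557] yaw 0.2547 F [ 0.7  0.5 -0. ] w 1.0 g 0.0 q [ 0.3  -0.18  2.02  0.    1.3   1.62]
cup 0.61 [257.  43.] [0.5371 0.1827 0.    ] [0.1134 0.0024 0.2552]
```

View pics/w4.png

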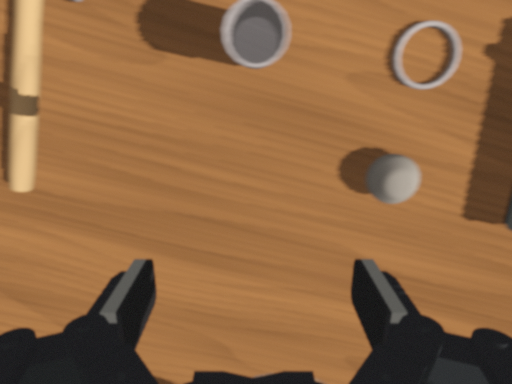

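Request:
step_arm:
  series: [0.06,0.001,0.0,0,0.113,0.001,0.02,0,0.113,0.001,0.06,0,0.113,0.001,0.11,0,0.113,0.001,0.16,0,0.113,0.001,0.195,0,0.113,0.001,0.207,0,0.113,0.001,0.207,0]

```text
time: 6.9
tool_pos: [0.5371, 0.1812, 0.048]
tcp_rot: [3.117, 0.393, -0.002]
wrist_force: [-0.5, -1.1, 0.0]
width: 0.995
grip_force: 0.0
```

Request:
step_arm:
  series: [0,0,0,0,0,0,0,0,0,0,0,0,0,0,0,0,0,0,0,0,0,0,0,0]
  gripper: 0.5
  newtons: 20

```text
time: 7.65
tool_pos: [0.5389, 0.1825, 0.0504]
tcp_rot: [-3.116, -0.395, -0.006]
wrist_force: [0.1, -2.6, 5.8]
width: 0.617
grip_force: 21.5
```

```bash
python3 - <<'E'
from h import *
say()
E
```

```text
t 7.65 pos [0.5389 0.1825 0.0504] yaw 0.2521 F [ 0.1 -2.6  5.8] w 0.617 g 21.5 q [ 0.28  0.24  1.99 -0.    0.9   1.6 ]
```

Request:
step_arm:
  series: [-0.005,0,0.003,0,-0.01,0,0.002,0,-0.02,0,0.0,0,-0.03,0,0.0,0,-0.04,0,0.001,0,-0.05,0,0.003,0,-0.059,0,0.006,0]

```text
time: 8.52
tool_pos: [0.4846, 0.1692, 0.0468]
tcp_rot: [-3.114, -0.394, -0.017]
wrist_force: [1.1, 1.5, 16.0]
width: 0.61
grip_force: 20.0
```

```bash
python3 - <<'E'
from h import *
say(); w=cam("wrist"); d=cam("side"); c=d["image"]; u,v=map(int,pix(d,[.5,.18,.05])); print(u,v)
a=cv2.resize(w["image"],(400,300)); b=cv2.resize(c[max(0,v-60):v+60,u-80:u+80],(400,300),interpolation=cv2.INTER_CUBIC)
cv2.imwrite("pics/w5.png",cv2.cvtColor(np.hstack([a,b]),cv2.COLOR_RGB2BGR))
E
```

```text
t 8.53 pos [0.4846 0.1692 0.0468] yaw 0.2518 F [ 1.1  1.5 16. ] w 0.61 g 20.0 q [0.29 0.15 2.12 0.   0.86 1.61]
209 177
```

View pics/w5.png

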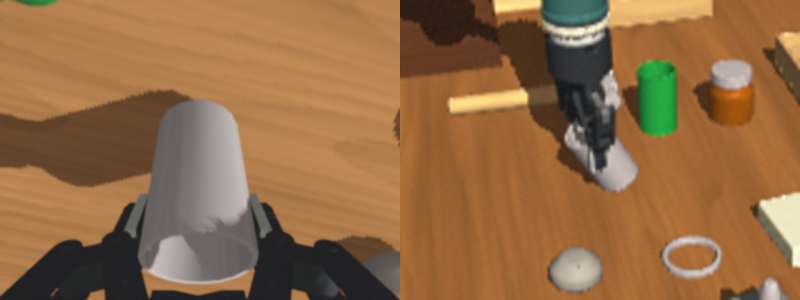

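Request:
step_arm:
  series: [-0.009,0,0.005,0,-0.017,0,0.011,0,-0.025,0,0.018,0,-0.031,0,0.025,0,-0.036,0,0.031,0,-0.04,0,0.035,0,-0.042,0,0.036,0,-0.042,0,0.036,0]

```text
time: 9.62
tool_pos: [0.4393, 0.1571, 0.0063]
tcp_rot: [-3.117, -0.394, 0.0]
wrist_force: [0.9, 0.2, 2.8]
width: 0.613
grip_force: 20.7
```

```bash
python3 - <<'E'
from h import *
say(); w=cam("wrist"); g=w["image"]; save(w,"w6.png")
print([ (n,round(r["score"],2),np.round(r["point"]),np.round(r.get("extent",0))) for n in("cup","cup_rim") for r in viewer.spot_point(w,n)[:2]])
print([(round(r["score"],2),np.round(r["extent"])) for r in viewer.boxes_of(w,"cup")[:2]])
s,p,M=pose()
for X in (.072,): print("expected bottom px",pix(w,p+M@[X,-.027,-.02]),pix(w,p+M@[X,.027,-.02]))
E
```

```text
t 9.62 pos [0.4393 0.1571 0.0063] yaw 0.2518 F [0.9 0.2 2.8] w 0.613 g 20.7 q [0.29 0.14 2.23 0.   0.78 1.61]
[('cup', 0.82, array([254., 119.]), np.int64(0)), ('cup_rim', 0.75, array([254., 364.]), np.int64(0))]
[]
expected bottom px [174.2 104.8] [330.7 104.7]
```

Request:
step_arm:
  series: [0,0,0,0,0,0,0,0,0,0,0,0,0.01,0,0,0,0.02,0,0,0,0.03,0,0,0,0.035,0,0,0,0.035,0,0,0]
  gripper: 0.78

```text
time: 10.82
tool_pos: [0.4738, 0.1658, 0.0063]
tcp_rot: [-3.117, -0.394, -0.0]
wrist_force: [0.9, -0.6, -0.4]
width: 0.779
grip_force: 0.1
```

```bash
python3 - <<'E'
from h import *
say(); w=cam("wrist"); save(w,"w7.png")
for n in("cup","cup_rim"):
  for r in viewer.spot_point(w,n)[:2]: print(n,round(r["score"],2),np.round(r["point"]),to(onz(w,r["point"],.027)))
E
```

```text
t 10.82 pos [0.4738 0.1658 0.0063] yaw 0.2518 F [ 0.9 -0.6 -0.4] w 0.779 g 0.1 q [ 0.29  0.2   2.15 -0.    0.79  1.61]
cup 0.79 [268. 233.] [ 0.0244  0.0061 -0.0209]
```

View pics/w7.png

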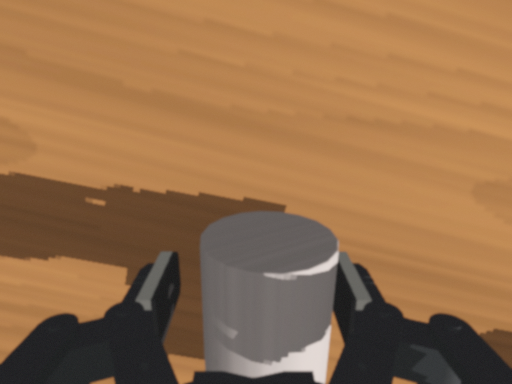

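Request:
step_arm:
  series: [-0.005,0.003,0,0,-0.011,0.003,0,0,-0.011,0.003,0,0]

```text
time: 11.35
tool_pos: [0.4622, 0.1597, 0.0061]
tcp_rot: [3.117, 0.394, -0.002]
wrist_force: [0.7, 0.2, 0.3]
width: 0.778
grip_force: 0.0
```

Request:
step_arm:
  series: [0,0,0,0,0,0,0,0,0,0,0,0,0,0,0,0,0,0,0,0,0,0,-0.02,0,0,0,-0.06,0,0,0,-0.11,0]
  gripper: 0.5
  newtons: 20

```text
time: 12.35
tool_pos: [0.4621, 0.1599, 0.1157]
tcp_rot: [3.117, 0.394, -0.005]
wrist_force: [0.3, -0.7, -1.5]
width: 0.629
grip_force: 21.9
```

```bash
python3 - <<'E'
from h import *
say(); w=cam("wrist"); d=cam("side"); s,p,M=pose(); u,v=map(int,pix(d,p)); c=d["image"]
for n in("cup","cup_rim"):
  for r in viewer.spot_point(w,n)[:2]: print(n,round(r["score"],2),np.round(r["point"]),to(onz(w,r["point"],p[2]+.021)))
a=cv2.resize(w["image"],(400,300)); b=cv2.resize(c[max(0,v-60):v+60,u-80:u+80],(400,300),interpolation=cv2.INTER_CUBIC)
cv2.imwrite("pics/w8.png",cv2.cvtColor(np.hstack([a,b]),cv2.COLOR_RGB2BGR))
E
```

```text
t 12.35 pos [0.4621 0.1599 0.1157] yaw 0.2517 F [ 0.3 -0.7 -1.5] w 0.629 g 21.9 q [0.28 0.02 2.11 0.   1.02 1.6 ]
cup 0.71 [252. 206.] [ 0.0332  0.     -0.0233]
```

View pics/w8.png

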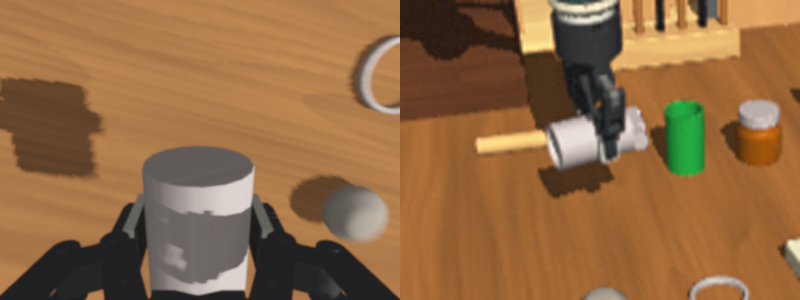

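The last picture shows the cup held level across its width, its bottom about 33 mm ahead of the fingers (252,206), and its mouth towards the robot. Next I carry it to the dryer's front edge, so that pressing the bottom end on the edge tips the mouth down.

Request:
step_arm:
  series: [-0.02,0.046,-0.005,0,-0.04,0.092,-0.01,0,-0.06,0.138,-0.01,0,-0.08,0.184,-0.01,0,-0.1,0.23,-0.01,0,-0.12,0.276,-0.01,0,-0.14,0.322,-0.01,0,-0.158,0.367,-0.01,0]

```text
time: 13.55
tool_pos: [0.3999, -0.2354, 0.1239]
tcp_rot: [-3.114, -0.393, 0.004]
wrist_force: [0.9, -0.2, -0.9]
width: 0.628
grip_force: 22.0
```

```bash
cat >> h.py <<'E'
from scipy.optimize import least_squares
def tri(label,cams):
    b=[]
    for p in cams:
        r=viewer.spot_point(p,label)
        s,t,M=pose()
        best=None
        for q in r:
            o,d=ray(p,q["point"]); d=d/np.linalg.norm(d); g=t+[0,0,.03]
            dist=np.linalg.norm(np.cross(g-o,d))
            if q["score"]>.25 and dist<.12: best=(o,d,q["score"],q["point"]);break
        if best: b.append(best)
    return b
def look():
    cs=[cam(n) for n in("side","top","wrist")]; out={}
    for l in("cup","cup_rim"):
        b=tri(l,cs); print(l,[(round(x[2],2),np.round(x[3])) for x in b])
        out[l]=b
    # fit: A known = tcp + .021 up ; unknown tilt th in tool xz plane, s along
    s,t,M=pose()
    def pts(v):
        A=t+M@[0,0,-.021]; m=M@np.array([-np.cos(v[0]),0,np.sin(v[0])]); return A-m*v[1],A+m*(.09-v[1])
    def res(v):
        B,Rm=pts(v); e=[(v[1]-.034)/.004*.5]
        for X,l in((B,"cup"),(Rm,"cup_rim")):
            for o,d,_,_ in out[l]: e+=list(np.cross(X-o,d)/.004)
        return np.array(e)
    f=min((least_squares(res,[a,.034],loss="soft_l1") for a in(0,.5,1,1.5)),key=lambda f:f.cost)
    print("tilt deg",np.degrees(f.x[0]).round(1),"s",f.x[1].round(4),"cost",round(f.cost,2),"B,R",[x.round(3) for x in pts(f.x)])
E
python3 - <<'E'
from h import *
say(); look(); print(to([.4010,-.2354,.092]))
E
```

```text
t 13.55 pos [ 0.3999 -0.2354  0.1239] yaw 0.2514 F [ 0.9 -0.2 -0.9] w 0.628 g 22.0 q [-0.59 -0.04  2.15  0.    1.04  0.73]
cup [(0.66, array([345., 242.])), (0.62, array([255., 206.]))]
cup_rim [(0.68, array([168., 260.])), (0.62, array([358., 272.])), (0.42, array([478., 162.]))]
tilt deg 6.0 s 0.0351 cost 57.24 B,R [array([ 0.435, -0.225,  0.15 ]), array([ 0.349, -0.247,  0.141])]
[-0.0011  0.0019  0.0337]
```

Request:
step_arm:
  series: [0,0,0.03,0,0,0,0.055,0,0,0,0.066,0,-0.003,0,0.07,0,-0.006,0,0.074,0,-0.008,0,0.078,0,-0.01,0,0.082,0,-0.01,0,0.084,0]

```text
time: 15.0
tool_pos: [0.3912, -0.2374, 0.0421]
tcp_rot: [-3.117, -0.395, 0.002]
wrist_force: [-5.1, 0.8, 3.8]
width: 0.63
grip_force: 20.2
```

```bash
python3 - <<'E'
from h import *
say(); look(); w=cam("wrist"); save(w,"w9.png")
E
```

```text
t 15.0 pos [ 0.3912 -0.2374  0.0421] yaw 0.2519 F [-5.1  0.8  3.8] w 0.63 g 20.2 q [-0.6   0.06  2.23 -0.    0.86  0.72]
cup [(0.88, array([205., 268.])), (0.61, array([339., 246.])), (0.61, array([251., 228.]))]
cup_rim [(0.92, array([175., 296.])), (0.59, array([347., 275.]))]
tilt deg 25.6 s 0.0363 cost 3.43 B,R [array([ 0.423, -0.229,  0.079]), array([ 0.344, -0.249,  0.04 ])]
```

Request:
step_arm:
  series: [0.002,0,0.001,0,0.004,0,0.001,0,0.006,0,0.001,0,0.008,0,0.0,0,0.01,0,0.0,0,0.012,0,-0.001,0,0.012,0,-0.001,0]

```text
time: 16.38
tool_pos: [0.3996, -0.2343, 0.0428]
tcp_rot: [-3.115, -0.397, 0.013]
wrist_force: [-15.7, -2.3, 12.2]
width: 0.619
grip_force: 19.3
```

```bash
python3 - <<'E'
from h import *
say(); look()
E
```

```text
t 16.38 pos [ 0.3996 -0.2343  0.0428] yaw 0.2533 F [-15.7  -2.3  12.2] w 0.619 g 19.3 q [-0.58  0.07  2.21 -0.01  0.86  0.74]
cup [(0.55, array([207., 266.])), (0.66, array([336., 248.])), (0.69, array([249., 245.]))]
cup_rim [(0.96, array([178., 293.])), (0.45, array([344., 271.]))]
tilt deg 33.5 s 0.033 cost 3.37 B,R [array([ 0.427, -0.227,  0.082]), array([ 0.354, -0.246,  0.033])]
```

Request:
step_arm:
  series: [-0.01,0,-0.01,0,-0.01,0,-0.06,0,-0.005,0,-0.11,0,0.02,0,-0.15,0,0.06,0,-0.16,0,0.1,0,-0.16,0,0.12,0,-0.16,0,0.12,0,-0.16,0]

```text
time: 17.82
tool_pos: [0.5207, -0.2041, 0.2029]
tcp_rot: [-3.116, -0.397, 0.0]
wrist_force: [-0.6, 0.6, -1.7]
width: 0.624
grip_force: 22.0
```

```bash
python3 - <<'E'
from h import *
say(); look(); w=cam("wrist"); save(w,"w10.png")
for r in viewer.spot_point(w,"peg_foot")[:2]: print(round(r["score"],2),np.round(r["point"]),onz(w,r["point"],.05))
for n in("side","top"):
  p=cam(n)
  for r in viewer.spot_point(p,"peg_foot")[:2]: print(n,round(r["score"],2),np.round(r["point"]),onz(p,r["point"],.05))
print("A target",to([.6440,-.1729,.127]), "peg px", pix(w,[.6034,-.1834,.05]),pix(w,[.6034,-.1834,.11]))
E
```

```text
t 17.82 pos [ 0.5207 -0.2041  0.2029] yaw 0.2532 F [-0.6  0.6 -1.7] w 0.624 g 22.0 q [-0.42  0.07  1.89 -0.    1.19  0.9 ]
cup [(0.79, array([255., 192.])), (0.8, array([334., 198.])), (0.59, array([252., 239.]))]
cup_rim [(0.65, array([224., 219.])), (0.73, array([339., 226.]))]
tilt deg 32.5 s 0.0336 cost 2.95 B,R [array([ 0.547, -0.198,  0.242]), array([ 0.473, -0.216,  0.194])]
0.78 [252.  66.] [ 0.6038 -0.1819  0.05  ]
side 0.94 [273. 245.] [ 0.6005 -0.1686  0.05  ]
top 0.63 [319. 187.] [ 0.6134 -0.1816  0.05  ]
top 0.63 [171. 166.] [0.6954 0.2884 0.05  ]
A target [0.128  0.0004 0.0764] peg px [253.4  67.4] [253.4  66. ]
```

View pics/w10.png

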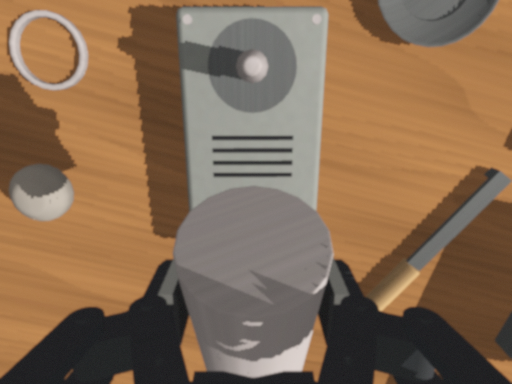

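The picture shows the peg tip at (254,66), on the tool's centre line, with the cup's bottom facing up and forward at (252,240). The tilt is roughly 30 to 35°. Next I hook the cup's low lip around the peg and pull back to turn it upright.

Request:
step_arm:
  series: [0.03,0,0.0,0,0.075,0,0.0,0,0.12,0,0.0,0,0.139,0,0.01,0,0.139,0,0.04,0,0.139,0,0.065,0,0.139,0,0.08,0,0.139,0,0.083,0]

```text
time: 19.58
tool_pos: [0.6538, -0.1696, 0.119]
tcp_rot: [-3.116, -0.394, 0.003]
wrist_force: [0.4, 1.0, -0.3]
width: 0.62
grip_force: 22.0
```

```bash
cat >> h.py <<'E'
def peg():
    s,p,M=pose(); print("TCP from peg in tool axes",(M.T@(p-[.6036,-.1826,.05])).round(4))
E
python3 - <<'E'
from h import *
say(); peg(); look()
E
```

```text
t 19.57 pos [ 0.6538 -0.1696  0.119 ] yaw 0.2516 F [ 0.4  1.  -0.3] w 0.62 g 22.0 q [-0.29  0.35  1.71  0.    1.09  1.03]
TCP from peg in tool axes [ 0.0517 -0.0002 -0.0691]
cup [(0.68, array([306., 204.])), (0.55, array([252., 240.]))]
cup_rim [(0.62, array([282., 229.]))]
tilt deg 36.8 s 0.0345 cost 1.72 B,R [array([ 0.682, -0.163,  0.163]), array([ 0.612, -0.181,  0.109])]
```

Request:
step_arm:
  series: [-0.004,0,0.003,0,-0.008,0,0.006,0,-0.013,0,0.006,0,-0.018,0,0.006,0,-0.023,0,0.006,0,-0.028,0,0.006,0,-0.032,0,0.006,0,-0.035,0,0.006,0]

```text
time: 21.02
tool_pos: [0.6233, -0.1781, 0.1163]
tcp_rot: [3.116, 0.394, 0.01]
wrist_force: [4.4, 3.5, 1.9]
width: 0.609
grip_force: 20.6
```

```bash
python3 - <<'E'
from h import *
say(); peg(); look()
E
```

```text
t 21.02 pos [ 0.6233 -0.1781  0.1163] yaw 0.2513 F [4.4 3.5 1.9] w 0.609 g 20.6 q [-0.32  0.3   1.78  0.    1.06  1.  ]
TCP from peg in tool axes [ 0.0206  0.0006 -0.0661]
cup [(0.7, array([293., 205.])), (0.74, array([251., 285.]))]
cup_rim [(0.93, array([278., 237.])), (0.49, array([326., 188.]))]
tilt deg 59.6 s 0.0396 cost 4.37 B,R [array([ 0.642, -0.173,  0.171]), array([ 0.598, -0.184,  0.093])]
```

Request:
step_arm:
  series: [-0.004,0,0.001,0,-0.008,0,0.002,0,-0.012,0,0.004,0,-0.016,0,0.005,0,-0.02,0,0.006,0,-0.024,0,0.007,0,-0.028,0,0.008,0,-0.028,0,0.008,0]

```text
time: 22.48
tool_pos: [0.5971, -0.1852, 0.1086]
tcp_rot: [3.116, 0.393, 0.013]
wrist_force: [6.8, 4.0, 3.0]
width: 0.615
grip_force: 15.7
```

```bash
python3 - <<'E'
from h import *
say(); peg(); look()
E
```

```text
t 22.48 pos [ 0.5971 -0.1852  0.1086] yaw 0.2512 F [6.8 4.  3. ] w 0.615 g 15.7 q [-0.34  0.27  1.84  0.    1.03  0.98]
TCP from peg in tool axes [-0.0064  0.001  -0.0587]
cup [(0.82, array([284., 207.])), (0.57, array([250., 289.]))]
cup_rim [(0.66, array([274., 242.])), (0.4, array([323., 192.]))]
tilt deg 69.3 s 0.0469 cost 8.71 B,R [array([ 0.613, -0.181,  0.174]), array([ 0.583, -0.189,  0.089])]
```

Request:
step_arm:
  series: [-0.003,0,0.0,0,-0.006,0,0.001,0,-0.008,0,0.002,0,-0.008,0,0.002,0,0.0,0,0.004,0,0.006,0,0.008,0,0.006,0,0.01,0]

```text
time: 23.8
tool_pos: [0.5986, -0.1836, 0.0949]
tcp_rot: [-3.116, -0.395, 0.004]
wrist_force: [-1.1, -0.0, -1.6]
width: 0.608
grip_force: 20.3
```

```bash
python3 - <<'E'
from h import *
say(); peg(); look(); w=cam("wrist"); save(w,"w11.png")
g=cv2.cvtColor(w["image"],cv2.COLOR_RGB2HSV)
m=((g[...,1]<60)&(g[...,2]>60)).astype(np.uint8); m[:, :150]=0; m[:,350:]=0
print([ (r,int(m[r].sum())) for r in range(150,384,12)])
E
```

```text
t 23.8 pos [ 0.5986 -0.1836  0.0949] yaw 0.2522 F [-1.1 -0.  -1.6] w 0.608 g 20.3 q [-0.34  0.29  1.84 -0.    1.02  0.98]
TCP from peg in tool axes [-0.0052 -0.0003 -0.0449]
cup [(0.68, array([285., 213.])), (0.56, array([252., 288.]))]
cup_rim [(0.82, array([279., 246.]))]
tilt deg 62.0 s 0.0415 cost 10.79 B,R [array([ 0.618, -0.179,  0.154]), array([ 0.577, -0.19 ,  0.075])]
[(150, 200), (162, 200), (174, 176), (186, 170), (198, 181), (210, 191), (222, 194), (234, 192), (246, 189), (258, 187), (270, 185), (282, 187), (294, 189), (306, 182), (318, 173), (330, 161), (342, 146), (354, 142), (366, 136), (378, 11)]
```

```bash
python3 - <<'E'
from h import *
s,t,M=pose(); w=cam("wrist"); d=cam("side"); T=cam("top")
for th in (60,70,80,90,100):
    v=np.radians(th); m=M@np.array([-np.cos(v),0,np.sin(v)])
    for sz in(.034,.04):
        A=t+M@[0,0,-.021]; B=A-m*sz; r=A+m*(.09-sz)
        print(th,sz,"wristB",pix(w,B),"sideB",pix(d,B),"sideR",pix(d,r),"topB",pix(T,B))
for n,p in(("wrist",w),("side",d),("top",T)): print(n,[(l,round(r["score"],2),np.round(r["point"])) for l in("cup","cup_rim") for r in viewer.spot_point(p,l)[:2]],[np.round(r["extent"]) for r in viewer.boxes_of(p,"cup")[:2]])
# disc edge in wrist picture: column profile
g=cv2.GaussianBlur(cv2.cvtColor(w["image"],cv2.COLOR_RGB2GRAY),(5,5),0)
print([int(g[r,252]) for r in range(160,384,8)])
E
```

```text
60 0.034 wristB [252.2 293.7] sideB [281.8 215.8] sideR [264.6 247.2] topB [323.  179.4]
60 0.04 wristB [252.1 295.7] sideB [283.  213.7] sideR [265.7 245.2] topB [323.  178.1]
70 0.034 wristB [252.2 313.2] sideB [279.9 215.7] sideR [267.8 247.3] topB [323.7 181. ]
70 0.04 wristB [252.1 320.1] sideB [280.8 213.5] sideR [268.5 245.2] topB [323.8 179.9]
80 0.034 wristB [252.2 331.7] sideB [277.8 215.9] sideR [271.1 246.7] topB [324.4 182.7]
80 0.04 wristB [252.1 343. ] sideB [278.3 213.7] sideR [271.5 244.8] topB [324.6 181.9]
90 0.034 wristB [252.2 348. ] sideB [275.6 216.5] sideR [274.5 245.7] topB [325.1 184.6]
90 0.04 wristB [252.1 363.1] sideB [275.7 214.4] sideR [274.6 243.8] topB [325.4 184.1]
100 0.034 wristB [252.2 361.4] sideB [273.4 217.5] sideR [277.9 244.1] topB [325.7 186.5]
100 0.04 wristB [252.2 379.2] sideB [273.1 215.6] sideR [277.7 242.4] topB [326.1 186.4]
wrist [('cup', 0.69, array([251., 288.]))] [array([254., 281., 184., 198.])]
side [('cup', 0.81, array([233., 167.])), ('cup', 0.8, array([282., 212.])), ('cup_rim', 0.72, array([279., 242.])), ('cup_rim', 0.56, array([230., 145.]))] [array([280., 234.,  26.,  32.]), array([233., 156.,  12.,  30.])]
top [('cup', 0.75, array([172., 200.])), ('cup_rim', 0.69, array([162., 192.]))] [array([169., 195.,  20.,  22.])]
[111, 111, 108, 87, 85, 187, 189, 189, 188, 185, 186, 185, 186, 184, 183, 180, 184, 166, 108, 106, 108, 105, 110, 106, 105, 104, 108, 85]
```

Request:
step_arm:
  series: [-0.003,0,0.0,0,-0.006,0,0.002,0,-0.009,0,0.005,0,-0.009,0,0.008,0,-0.009,0,0.01,0]

```text
time: 25.52
tool_pos: [0.5906, -0.1861, 0.086]
tcp_rot: [-3.117, -0.394, 0.0]
wrist_force: [0.8, 0.9, -0.7]
width: 0.611
grip_force: 20.3
```

```bash
cat >> h.py <<'E'
def look2():
    # free upright-ish fit: axis in tool xz plane, unknown x offset, bottom height, tilt
    s,t,M=pose(); cs=[cam(n) for n in("side","top","wrist")]; o2={l:tri(l,cs) for l in("cup","cup_rim")}
    def pts(v):
        B=t+M@[v[0],0,-v[1]]; m=M@np.array([-np.cos(v[2]),0,np.sin(v[2])]); return B,B+.09*m
    def res(v):
        B,Rm=pts(v); e=[]
        for X,l in((B,"cup"),(Rm,"cup_rim")):
            for o,d,_,_ in o2[l]: e+=list(np.cross(X-o,d)/.004)
        return np.array(e+[(v[2]-1.5)/.3])
    f=least_squares(res,[.01,.055,1.4],loss="soft_l1"); B,r=pts(f.x)
    print("n",{k:len(v) for k,v in o2.items()},"xoff",f.x[0].round(4),"tilt",np.degrees(f.x[2]).round(1),"B",B.round(4),"R",r.round(4),"cost",round(f.cost,2),"R-peg tool",(M.T@(r-[.6036,-.1826,.05])).round(4))
E
python3 - <<'E'
from h import *
say(); peg(); look2()
E
```

```text
t 25.52 pos [ 0.5906 -0.1861  0.086 ] yaw 0.2518 F [ 0.8  0.9 -0.7] w 0.611 g 20.3 q [-0.35  0.29  1.86  0.    1.    0.97]
TCP from peg in tool axes [-0.0135  0.0001 -0.036 ]
n {'cup': 2, 'cup_rim': 1} xoff 0.0222 tilt 83.7 B [ 0.6121 -0.1806  0.1394] R [ 0.6026 -0.183   0.05  ] cost 0.35 R-peg tool [-0.0011  0.0001  0.    ]
```

Request:
step_arm:
  series: [0,0,0.001,0,0,0,0.002,0,0,0,0.003,0,0,0,0.004,0,0,0,0.004,0]

```text
time: 26.6
tool_pos: [0.5908, -0.1862, 0.0854]
tcp_rot: [3.117, 0.395, 0.001]
wrist_force: [-6.1, 2.7, 14.8]
width: 0.609
grip_force: 21.9
```

```bash
python3 - <<'E'
from h import *
say(); peg(); look2()
E
```

```text
t 26.6 pos [ 0.5908 -0.1862  0.0854] yaw 0.252 F [-6.1  2.7 14.8] w 0.609 g 21.9 q [-0.35  0.29  1.86  0.    0.99  0.97]
TCP from peg in tool axes [-0.0132  0.0003 -0.0354]
n {'cup': 2, 'cup_rim': 1} xoff 0.0244 tilt 78.7 B [ 0.6144 -0.1802  0.1435] R [ 0.5974 -0.1845  0.0553] cost 1.51 R-peg tool [-0.0065  0.0003 -0.0053]
```

Request:
step_arm:
  series: [0,0,0.001,0,0,0,0.002,0,0,0,0.003,0,0,0,0.003,0]

```text
time: 27.55
tool_pos: [0.5912, -0.1864, 0.085]
tcp_rot: [3.116, 0.395, 0.002]
wrist_force: [-12.0, 4.1, 28.2]
width: 0.611
grip_force: 23.5
```

```bash
python3 - <<'E'
from h import *
say(); peg(); look2()
E
```

```text
t 27.55 pos [ 0.5912 -0.1864  0.085 ] yaw 0.2521 F [-12.    4.1  28.2] w 0.611 g 23.5 q [-0.35  0.29  1.86  0.    0.99  0.97]
TCP from peg in tool axes [-0.0129  0.0006 -0.0351]
n {'cup': 2, 'cup_rim': 1} xoff 0.0273 tilt 77.9 B [ 0.6176 -0.1795  0.1427] R [ 0.5994 -0.1843  0.0547] cost 1.0 R-peg tool [-0.0045  0.0006 -0.0047]
```

Request:
step_arm:
  series: [0,0,-0.002,0,0,0,-0.004,0,0,0,-0.006,0,0,0,-0.006,0]

```text
time: 28.5
tool_pos: [0.591, -0.1863, 0.0857]
tcp_rot: [3.116, 0.394, 0.001]
wrist_force: [0.3, 0.4, 4.4]
width: 0.612
grip_force: 21.0
```

Request:
step_arm:
  series: [0,0,0,0,0,0,0,0,0,0,0,0,0,0,0,0,0,0,0,0]
  gripper: 0.8

```text
time: 29.12
tool_pos: [0.5906, -0.1862, 0.0852]
tcp_rot: [-3.117, -0.394, 0.0]
wrist_force: [0.2, -0.1, 1.1]
width: 0.8
grip_force: 0.0
```

```bash
python3 - <<'E'
from h import *
say(); peg(); look2()
E
```

```text
t 29.12 pos [ 0.5906 -0.1862  0.0852] yaw 0.2518 F [ 0.2 -0.1  1.1] w 0.8 g 0.0 q [-0.35  0.29  1.86 -0.    0.99  0.97]
TCP from peg in tool axes [-0.0135  0.0002 -0.0352]
n {'cup': 2, 'cup_rim': 0} xoff 0.0029 tilt 85.9 B [ 0.5934 -0.1854  0.1403] R [ 0.5872 -0.187   0.0505] cost 0.14 R-peg tool [-0.017   0.0002 -0.0005]
```

Request:
step_arm:
  series: [0,0,0,0,0,0,-0.01,0,0,0,-0.04,0,0,0,-0.08,0,0,0,-0.12,0,-0.03,0,-0.12,0,-0.06,0,-0.12,0,-0.06,0,-0.12,0]
  gripper: 1

```text
time: 30.58
tool_pos: [0.5312, -0.2015, 0.2062]
tcp_rot: [3.117, 0.392, 0.001]
wrist_force: [0.1, -0.2, -0.5]
width: 1.004
grip_force: 0.0
```

```bash
python3 - <<'E'
from h import *
say(); w=cam("wrist"); d=cam("side"); T=cam("top"); save(w,"w12.png")
for n,p in(("wrist",w),("side",d),("top",T)):
  for l,z in(("cup",.14),("cup_rim",.05)):
    for r in viewer.spot_point(p,l)[:3]: print(n,l,round(r["score"],2),np.round(r["point"]),onz(p,r["point"],z))
  print(n,"pred B,R at peg",pix(p,[.6036,-.1826,.14]),pix(p,[.6036,-.1826,.05]),[np.round(r["extent"]) for r in viewer.boxes_of(p,"cup")[:2]])
g=cv2.cvtColor(w["image"],cv2.COLOR_RGB2GRAY); u,v=map(int,pix(w,[.6036,-.1826,.14])); ed=cv2.HoughCircles(cv2.GaussianBlur(g,(5,5),0),cv2.HOUGH_GRADIENT,1,30,param1=80,param2=20,minRadius=35,maxRadius=80)
print("circles",None if ed is None else ed[0][:6].round(0).tolist())
E
```

```text
t 30.57 pos [ 0.5312 -0.2015  0.2062] yaw 0.2505 F [ 0.1 -0.2 -0.5] w 1.004 g 0.0 q [-0.41  0.08  1.87 -0.    1.2   0.91]
wrist cup 0.58 [252. 109.] [ 0.5912 -0.1853  0.14  ]
wrist pred B,R at peg [252.2  86.7] [252.6  82.6] [array([255., 109.,  94.,  97.])]
side cup 0.61 [236. 168.] [0.5625 0.0641 0.14  ]
side cup 0.6 [271. 222.] [ 0.588  -0.1881  0.14  ]
side cup 0.46 [199. 231.] [ 0.4235 -0.1759  0.14  ]
side cup_rim 0.68 [276. 251.] [ 0.6016 -0.1917  0.05  ]
side cup_rim 0.55 [232. 143.] [0.6151 0.3835 0.05  ]
side pred B,R at peg [277.1 219.7] [275.9 248.4] [array([274., 236.,  25.,  42.]), array([227., 154.,   2.,  26.])]
top cup 0.62 [324. 190.] [ 0.5854 -0.181   0.14  ]
top cup 0.58 [173. 200.] [0.567  0.2604 0.14  ]
top cup 0.32 [262. 247.] [0.4249 0.0039 0.14  ]
top cup_rim 0.67 [321. 192.] [ 0.5975 -0.1857  0.05  ]
top cup_rim 0.59 [164. 194.] [0.606  0.3106 0.05  ]
top pred B,R at peg [323.9 184. ] [319.5 190.1] [array([324., 191.,  17.,  20.]), array([167., 195.,  17.,  18.])]
circles [[252.0, 106.0, 46.0], [46.0, 62.0, 36.0], [252.0, 76.0, 40.0], [222.0, 94.0, 74.0], [274.0, 130.0, 54.0]]
```

```bash
cat >> h.py <<'E'
def cyl(c,tilt,ax):  # c rim centre on axis, tilt about world dir perpendicular to ax
    a=np.linspace(0,2*np.pi,60); u=np.array([ax[0]*np.sin(tilt),ax[1]*np.sin(tilt),np.cos(tilt)])
    e1=np.cross([0,0,1.],[*ax,0]); e2=np.cross(e1,u); P=[]
    for h in(0,.09): P+= [np.array(c)+u*h+.027*(np.cos(t)*e1+np.sin(t)*e2) for t in a]
    return P
E
python3 - <<'E'
from h import *
w=cam("wrist"); d=cam("side"); T=cam("top"); print(np.array(w["intrinsics"])[0,0])
for n,p in(("wrist",w),("side",d),("top",T)):
    print(n,"box",[np.round(r["extent"],1).tolist() for r in viewer.boxes_of(p,"cup")[:2]])
    for off in(0,-.013):
        for tl in(0,-.12):
            c=[.6036+off*.968,-.1826+off*.249,.05]; q=np.array([pix(p,X) for X in cyl(c,tl,(.968,.249))]); lo,hi=q.min(0),q.max(0)
            print("  off",off,"tilt",tl,"box",((lo+hi)/2).round(1),(hi-lo).round(1))
hsv=cv2.cvtColor(w["image"],cv2.COLOR_RGB2GRAY); g=cv2.GaussianBlur(hsv,(3,3),0)
print("col252",[int(g[r,252]) for r in range(20,200,5)]); print("row106",[int(g[106,c]) for c in range(180,330,5)])
s=cv2.GaussianBlur(cv2.cvtColor(d["image"],cv2.COLOR_RGB2GRAY),(1,1),0); print("side"); print(s[205:262:3,254:296:3])
E
```

```text
344.8410885528993
wrist box [[256.8, 112.0, 92.5, 95.6]]
  off 0 tilt 0 box [252.6  87.4] [93.5 97.6]
  off 0 tilt -0.12 box [252.6 100.6] [ 91.7 102.9]
  off -0.013 tilt 0 box [252.6 110.5] [91.7 93.6]
  off -0.013 tilt -0.12 box [252.6 119.4] [ 89.9 105.5]
side box [[271.8, 236.9, 21.2, 43.7], [229.8, 154.4, 9.7, 28.2]]
  off 0 tilt 0 box [276.8 234.4] [24.  43.6]
  off 0 tilt -0.12 box [274.2 235.2] [25.5 43.1]
  off -0.013 tilt 0 box [272.1 236.2] [23.8 43.9]
  off -0.013 tilt -0.12 box [269.4 237. ] [25.9 43.3]
top box [[166.8, 193.7, 19.7, 21.3], [324.0, 190.9, 25.0, 20.7]]
  off 0 tilt 0 box [322.  186.8] [22.2 23.5]
  off 0 tilt -0.12 box [322.6 188.5] [23.2 20.4]
  off -0.013 tilt 0 box [323.3 190.8] [22.4 23.3]
  off -0.013 tilt -0.12 box [323.8 192.6] [23.3 20.1]
col252 [124, 81, 141, 156, 113, 113, 112, 112, 112, 171, 186, 187, 188, 185, 185, 185, 185, 183, 184, 183, 185, 183, 184, 188, 184, 182, 185, 178, 154, 66, 154, 89, 143, 142, 104, 155]
row106 [73, 79, 85, 84, 83, 83, 161, 182, 184, 185, 185, 183, 184, 183, 183, 182, 183, 185, 187, 186, 184, 185, 186, 185, 169, 160
[... 448 characters left out ...]
6  92 127 183 180 183 183 179 188 125 118 118 121]
 [ 60  58  60 104 143 177 179 182 197 181 125 118 119 118]
 [ 58  61  57 105 145 170 186 190 194 181 112 119 118 118]
 [ 58  60  59 109 147 170 186 192 194 179 118 113 121 120]
 [ 67  63  67 111 148 174 187 192 195 178 141 113 121 118]
 [139  64  65 112 151 173 189 195 195 177 101 139 112 122]
 [139  81  66 115 151 176 189 195 194 176  94  93 140 122]
 [139 139  66 117 155 178 190 197 194 174  93  94 112 138]
 [142 141 120 119 154 178 190 197 194 171  91  94 104 143]
 [ 99 142 140 121 157 178 192 199 193 166  93  93 142 146]
 [125 109 141 143 154 180 193 199 171  92  98 134 146 147]
 [113  81 144 144 144 144 142 137 137 146 148 150 147 150]]
```

The silhouettes in all three cameras match a flat, upright cup on the peg, about 13 mm to one side (touching it inside, within 18 mm). Next I slide the switch back on.

Request:
step_arm:
  series: [-0.04,0.015,0.0,0,-0.071,0.034,0.02,0,-0.071,0.034,0.06,0,-0.071,0.034,0.1,0,-0.071,0.034,0.13,0,-0.071,0.034,0.145,0,-0.071,0.034,0.151,0,-0.071,0.034,0.151,0]
  gripper: 0

```text
time: 32.48
tool_pos: [0.4728, -0.252, 0.0549]
tcp_rot: [3.116, 0.395, 0.001]
wrist_force: [0.5, 0.2, 0.6]
width: -0.002
grip_force: 0.0
```

```bash
cat >> h.py <<'E'
def dry():
    s,p,M=pose(); c,k=np.cos(.252),np.sin(.252); v=p-[.5356,-.2008,0]; print("TCP in dryer",(np.array([[c,k,0],[-k,c,0],[0,0,1]])@v).round(4))
    w=cam("wrist")
    for r in viewer.spot_point(w,"switch_ridge")[:1]:
        X=onz(w,r["point"],.0585)-[.5356,-.2008,0]; print("ridge in dryer",round(r["score"],2),(np.array([[c,k,0],[-k,c,0],[0,0,1]])@X).round(4))
E
python3 - <<'E'
from h import *
say(); dry()
E
```

```text
t 32.48 pos [ 0.4728 -0.252   0.0549] yaw 0.2519 F [0.5 0.2 0.6] w -0.002 g 0.0 q [-0.54  0.18  2.06  0.    0.9   0.78]
TCP in dryer [-0.0736 -0.0339  0.0549]
ridge in dryer 0.85 [-0.074  -0.0075  0.0585]
```

Ridge at −7.5 mm, finger centre at −34 mm. I push +y (tool −y) by 26 mm.

Request:
step_arm:
  series: [0,-0.005,0.001,0,0,-0.01,0.001,0,0,-0.014,0.001,0,0,-0.018,0.001,0,0,-0.022,0.001,0,0,-0.026,0.001,0,0,-0.026,0.001,0,0,-0.015,0,0]

```text
time: 33.58
tool_pos: [0.4682, -0.2367, 0.054]
tcp_rot: [-3.116, -0.396, 0.001]
wrist_force: [-0.1, 0.4, 0.2]
width: -0.003
grip_force: 0.0
```

```bash
python3 - <<'E'
from h import *
say(); dry()
E
```

```text
t 33.58 pos [ 0.4682 -0.2367  0.054 ] yaw 0.2526 F [-0.1  0.4  0.2] w -0.003 g 0.0 q [-0.52  0.16  2.08  0.    0.9   0.8 ]
TCP in dryer [-0.0742 -0.0179  0.054 ]
ridge in dryer 0.71 [-0.0747  0.0102  0.0585]
```

Request:
step_arm:
  series: [0,0.005,-0.01,0,0,0.01,-0.05,0,-0.02,0.01,-0.1,0,-0.04,0.01,-0.15,0,-0.04,0.01,-0.18,0,-0.04,0.01,-0.18,0]

```text
time: 34.42
tool_pos: [0.434, -0.2585, 0.2386]
tcp_rot: [3.112, 0.393, 0.009]
wrist_force: [0.5, 0.5, 0.2]
width: 0.004
grip_force: 0.0
```

```bash
python3 - <<'E'
from h import *
say(); dry()
w=cam("wrist"); d=cam("side"); T=cam("top")
for n,p in(("wrist",w),("side",d),("top",T)):
    print(n,[np.round(r["extent"],1).tolist() for r in viewer.boxes_of(p,"cup")[:2]])
    c=[.6036-.013*.968,-.1826-.013*.249,.05]; q=np.array([pix(p,X) for X in cyl(c,0,(.968,.249))]); print("  flat pred",((q.min(0)+q.max(0))/2).round(1),np.ptp(q,axis=0).round(1))
c,k=np.cos(.252),np.sin(.252); g=cv2.cvtColor(w["image"],cv2.COLOR_RGB2GRAY)
print("across slot y=+30..-30",[int(g[int(v),int(u)]) for y in np.arange(.03,-.0301,-.002) for u,v in [pix(w,[.5356-.075*c-y*k,-.2008-.075*k+y*c,.05])]])
E
```

```text
t 34.42 pos [ 0.434  -0.2585  0.2386] yaw 0.2512 F [0.5 0.5 0.2] w 0.004 g 0.0 q [-0.59 -0.07  1.96  0.    1.25  0.73]
TCP in dryer [-0.1127 -0.0305  0.2386]
ridge in dryer 0.72 [-0.0736  0.0103  0.0585]
wrist []
  flat pred [201.6 -80.1] [ 97.1 149. ]
side [[232.9, 154.6, 15.3, 29.2], [273.6, 235.1, 26.7, 47.2]]
  flat pred [272.1 236.2] [23.8 43.9]
top [[167.4, 193.3, 16.9, 20.7], [324.0, 190.7, 22.4, 24.8]]
  flat pred [323.3 190.8] [22.4 23.3]
across slot y=+30..-30 [55, 70, 130, 143, 140, 105, 79, 79, 83, 119, 141, 155, 147, 145, 145, 144, 145, 144, 144, 128, 68, 48, 48, 48, 49, 48, 49, 49, 47, 56, 121]
```

```bash
python3 -c "
from h import *
print(job.finish_job()); say()"
```

```text
the job is handed in; nothing more can be done
None
the job is handed in; nothing more can be done
```

The job is handed in, with no verdict reported back. By my last camera checks the switch was slid off, the steel cup stands upside down and flat over the peg (about 13 mm off-centre, limit 18 mm), the switch is fully back on, and the arm is clear at about 34 s of the 72 s allowed.

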